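# Hold the round worktop bin open and ease it shut

## Task

I have onion peelings to tip into the round one of the two step bins on the worktop: press its foot lever right down with your fingertips so that the lid stands wide open, and keep it there for three seconds. Then let the lever up slowly, so that the lid comes down gently all the way and does not slam, and finish clear of the bin with the lid shut. Work it by the lever only, without touching the lid; leave the square bin shut, do not shove or tip either bin, and leave everything else where it is.

Things in the scene. Friction and masses are not known exactly. Their poses are not given: they have to be found in the camera images.
- round_bin: small round step bin, a 188 mm wide cylinder with a domed round lid, the one to be opened; loose, about 2.8 kg, rubber-dark base and brushed steel walls, 207 mm to the rim and 230 mm with the lid shut. Origin at the centre of its underside; its own z is up, its own -x points to its front, where the foot lever sticks out. The base's front face is 94 mm from the origin
- round_tread_top (a point): centre of the top face of the round bin's foot-lever tread, a ribbed steel plate 46 mm long (front to back) x 50 mm wide; 167 mm in front of the bin's origin, 49 mm above the worktop when up. Fully pressed it is 33 mm lower, on a firm stop; its pivot is 122 mm behind it, so it moves almost straight down. Pressing takes 6 to 14 N, most at the beginning. The point moves with the tread
- round_lid (a joint): angle of the round bin's lid about its hinge at the back: 0 shut, 1.296 rad wide open (standing almost upright; it opens upward and away from the lever). A linkage ties it to the bin's foot lever: lid angle = 4.8 x lever angle, both ways. The lid's weight (0.25 kg, varies by 30 %) and a light return spring shut it: let go, it drops in well under a second and slams; over 2.2 rad/s on the way down counts as a slam
- round_pedal (a joint): angle of the round bin's foot lever: 0 up (lid shut), 0.27 rad fully pressed (lid wide open)
- round_cover: the round bin's lid, a 184 mm steel disc 23 mm thick; not to be touched. Origin on its hinge, 100 mm behind the bin's axis and 207 mm up
- square_bin: small step bin with a rectangular body, 188 x 168 mm, and a flat rectangular lid, to be left alone; it and the round bin may stand either way round, left and right; loose, about 2.8 kg, rubber-dark base and brushed steel walls, 207 mm to the rim and 230 mm with the lid shut. Origin at the centre of its underside; its own z is up, its own -x points to its front, where the foot lever sticks out. The base's front face is 94 mm from the origin
- square_lid (a joint): angle of the square bin's lid: 0 shut, 1.296 rad wide open; linked to its own foot lever, built like the round bin's. To stay shut
- onion: loose onion, 75 mm, on the chopping board at the left; origin at its underside; leave it
- peeler: loose vegetable peeler, 170 x 25 x 18 mm, lying on the chopping board; leave it
- mug: loose white mug with dots, 92 mm wide, 93 mm tall, on the right in front of the toaster; origin at its underside; leave it
- tub: loose flat oblong tub, 63 x 105 x 26 mm, lying between the two levers; origin at its underside; leave it

How it is judged:
By the outcome, as a careful person would: the job done as asked, in the order asked, and still so for the second after the job is handed in, with the robot touching nothing.
It also fails if it takes over 51 s, if anything falls off the work surface, if the arm or the gripper's body presses on something with over 40 N, if the wrist force passes 120 N, or if a joint passes its speed limit or range.

## Robot

A 6-joint arm with a two-finger parallel gripper is mounted at the origin on a cart in front of the work surface, level with it; the furniture and walls round the work are solid. World frame = base frame: x ahead of the robot, y to its left, z up, the work surface at z = 0. Lengths are in m, angles in rad, forces in N, time in s.
With the tool pointing down it reaches from about 0.25 to 0.8 m from the base axis. Payload 3.9 kg.
Tool frame: the origin (TCP) lies at the very end of the fingers, on their centre line; the grasp point (between the pads) lies 19 mm behind it; z points along the fingers, y is the line along which they close (so a half turn about z gives the same grasp; the last joint's range is limited). The gripper opens to 85 mm and grips with 20 to 120 N. Pads are 22 mm wide; open, the fingers measure 114 mm over their backs; the gripper's body (76 mm by 85 mm) begins 54 mm behind the grasp point. The pads swing forward as they close: fully open they stand 13 mm farther back than shut.
Start: joints at [1.115, 0.26, -0.138, 1.173, 0, 1.571], TCP at [0.231, 0.471, 0.231] pointing down, gripper open.
Joint ranges: [-2.78, 2.78], [-0.83, 1.72], [-1.28, 1.37], [-1.9, 2.12], [-1.57, 1.48], [-3.14, 3.14]. Speed limits (rad/s): [2.57, 2.57, 3.14, 3.14, 3.14, 3.14].

## Interface

Orientations are given as a 3x3 rotation matrix whose columns are the frame's x, y, z axes.
In Python, from plant import * gives the robot as it stands. The module is installed in compiled form; this text tells all that it offers.
- The arm moves only by the tool step_arm, never from a script. Its argument "steps" is a list of rows, each an object of numbers: "tx", "ty", "tz": the shift along the tool's x, y, z in mm; "ax", "ay", "az": the turn, a rotation vector about the tool's x, y, z in rad; "hand": the opening, from 0 (shut) to 1 (fully open). In form: [{"tx": .., "ty": .., "tz": .., "ax": .., "ay": .., "az": .., "hand": ..}, ...]. A call has exactly 5 rows; each row shifts and turns the commanded pose from where the row before left it, along the tool's axes as they then stand; what a row does not reach is not made up. A row lasts 1/8 s, in which the tool goes at most 62.5 mm and 10.7 degrees, less where a joint would pass 70% of its speed; a pose out of reach is approached as far as the arm can. A call is refused whole if a number of a shift passes 62.5 or a number of a turn 0.188, either way. A call with a gripper value outside its range is refused whole. The fingers move at their own pace and stop on an object; "squeeze" is the grip in N (left out, the last holds). Time passes only in rows, so rows that do not move let the fingers close, or fill a call up. It gives the time, the measured TCP pose, the force, the opening and the grip force at its end, in the units of the state.
- read_state(): the state, without advancing time (a new reading comes with each control period).
- camera(name): name is "side" or "top"; returns the picture (384x512x3 uint8, red, green, blue); there is no depth.
- camera_params(name): a dict with "fx", "fy", "cx", "cy" (pixels), "extrinsics" (4x4, takes a point from camera to world coordinates). Camera axes: x right, y down, z forward; pixel columns grow to the right and rows downward; lengths in m; the calibration is good to about 2 mm. A picture is of the moment at which its call begins. camera_params takes no time and is no camera call.
- sign_off(): hands the job in; it is judged then, once.
The state is a dict: "t": time; "qpos": joint angles; "dq": joint speeds; "joint_efforts": joint torques, N m; "position": TCP position; "orientation": TCP orientation; "ft_force": force on the tool from outside, world axes, zero at the start; "torque": the same for the moment, N m; "width": finger opening in m; "gripper_force": force on a finger pad.
Only numpy, scipy, OpenCV 4.12 (cv2) and the standard library are available. Lean on these libraries where they do the work, as an engineer would, in place of code of your own. Each camera call takes 0.05 s, during which the arm holds its last target. There are 200 camera calls.

## Working session

There is one attempt and no reset: what is moved stays moved. The work goes in short steps, Python scripts to look and compute and a tool call to move; the robot and the scene stay as the last step left them, time stands still between calls to the robot, and variables do not carry over. Pictures are saved under pics/ and viewed, at most 10 in all, crops included, and the job is handed in when it is done.

Besides the shell and the picture viewer there is one more tool, called after "Request:" in YAML: its name, and indented under it one key for each argument. step_arm: Moves the arm, as the interface text tells. Its arguments: {"type":"object","properties":{"steps":{"type":"array"},"squeeze":{"type":"number"}},"required":["steps"]}

```bash
mkdir -p pics
python3 - <<'E'
from plant import *
import cv2,numpy as np
for n in("side","top"):
    im=camera(n); cv2.imwrite(f"pics/{n}0.png",im[:,:,::-1]); p=camera_params(n); print(n,p["fx"],p["fy"],p["cx"],p["cy"]);print(np.round(p["extrinsics"],3))
s=read_state();print(s["t"],s["position"],np.round(s["orientation"],3),s["width"],s["ft_force"])
E
```

```text
side 382.2337438924196 382.2337438924196 249.9847894431642 187.8975511908273
[[ 7.16e-01 -5.41e-01  4.41e-01 -5.00e-03]
 [-6.98e-01 -5.56e-01  4.51e-01 -5.13e-01]
 [ 1.00e-03 -6.31e-01 -7.76e-01  1.10e+00]
 [ 0.00e+00  0.00e+00  0.00e+00  1.00e+00]]
top 368.0802828272102 368.0802828272102 254.83376956222335 189.1240277116265
[[ 0.31  -0.853  0.419  0.05 ]
 [-0.951 -0.275  0.145 -0.147]
 [-0.008 -0.443 -0.896  1.227]
 [ 0.     0.     0.     1.   ]]
0.1 [0.23082403 0.47085782 0.23055934] [[-0.898  0.44  -0.001]
 [ 0.44   0.898 -0.002]
 [ 0.    -0.002 -1.   ]] 0.08524141975372797 [-0.50286817 -0.39067573 -0.4653658 ]
```

View pics/side0.png

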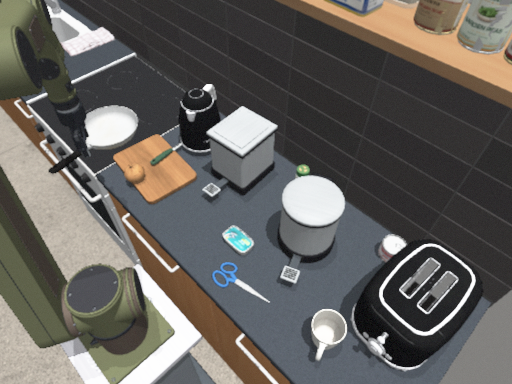

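View pics/top0.png

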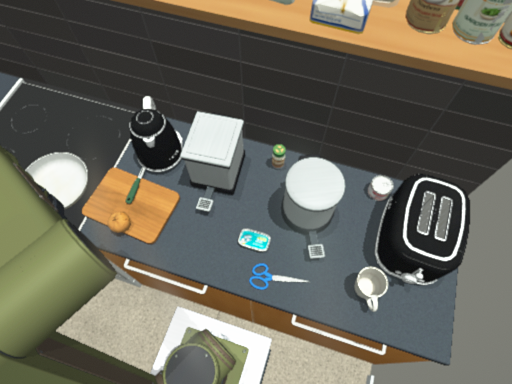

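The round bin is on the right. Its tread is at about (290,274) in the side view and (317,251) in the top view. The square bin is on the left, with the tub and scissors between the levers.

```bash
cat > h.py <<'E'
import numpy as np,cv2
from plant import *
def ray(n,u,v):
    p=camera_params(n);E=np.array(p["extrinsics"]);d=E[:3,:3]@[(u-p["cx"])/p["fx"],(v-p["cy"])/p["fy"],1]
    return E[:3,3],d
def plane(n,u,v,z):
    o,d=ray(n,u,v);return o+d*(z-o[2])/d[2]
def tri(a,b):
    (o,d),(q,e)=ray(*a),ray(*b);s=np.linalg.lstsq(np.c_[d,-e],q-o,rcond=None)[0]
    return (o+d*s[0]+q+e*s[1])/2,np.linalg.norm(o+d*s[0]-q-e*s[1])
E
python3 - <<'E'
from h import *
C={}
for n,(u,v) in dict(side=(290,274),top=(317,251)).items():
    im=cv2.imread(f"pics/{n}0.png");g=cv2.cvtColor(im,cv2.COLOR_BGR2GRAY)
    w=g[v-16:v+17,u-16:u+17]; m=(w>110).astype('u1')
    k,l,st,c=cv2.connectedComponentsWithStats(cv2.morphologyEx(m,cv2.MORPH_CLOSE,np.ones((3,3))))
    i=1+np.argmax(st[1:,4]);c=c[i]+[u-16,v-16];C[n]=c
    print(n,c,st[i],plane(n,*c,.049))
    cr=cv2.resize(im[v-70:v+30,u-50:u+50],(400,400),interpolation=cv2.INTER_CUBIC);cv2.imwrite(f"pics/{n}c.png",cr)
print(tri(("side",*C["side"]),("top",*C["top"])))
cv2.imwrite("pics/both.png",np.hstack([cv2.imread("pics/sidec.png"),cv2.imread("pics/topc.png")]))
E
```

```text
side [290.55555556 272.11437908] [  6   0  21  26 306] [ 0.4524492  -0.21981867  0.049     ]
top [315.83881579 247.93421053] [  7   0  18  24 304] [ 0.4562855  -0.21642467  0.049     ]
(array([ 0.45895468, -0.21675901,  0.03728521]), np.float64(0.0026754225724195603))
```

View pics/both.png

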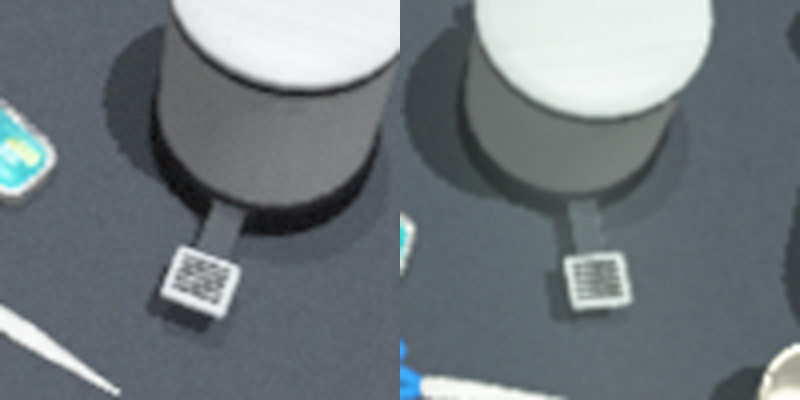

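Run:
```python
from h import *
T={"side":(290.0,274.6),"top":(316.1,251.1)}
for n,c in T.items(): print(n,plane(n,*c,.049))
print(tri(("side",*T["side"]),("top",*T["top"])))
L={}
for n,(u,v) in dict(side=(312,200),top=(315,182)).items():
    g=cv2.cvtColor(cv2.imread(f"pics/{n}0.png"),cv2.COLOR_BGR2GRAY)
    m=(g>165).astype('u1');k,l,st,c=cv2.connectedComponentsWithStats(m)
    i=l[v,u];ct=max(cv2.findContours((l==i).astype('u1'),0,1)[0],key=len);e=cv2.fitEllipse(cv2.convexHull(ct));L[n]=e[0]
    print(n,e,st[i],plane(n,*e[0],.222))
    t=plane(n,*T[n],.049);b=plane(n,*e[0],.222);print("dist",np.hypot(*(b-t)[:2]),np.arctan2(*(b-t)[1::-1]))
print(tri(("side",*L["side"]),("top",*L["top"])))
```

```text
side [ 0.44519216 -0.22410184  0.049     ]
top [ 0.44606329 -0.2198335   0.049     ]
(array([ 0.45041751, -0.22063929,  0.03645966]), np.float64(0.0002672423130287463))
side ((313.110107421875, 200.1060028076172), (49.2419548034668, 63.37676239013672), 102.81909942626953) [ 282  176   63   50 2462] [ 0.59337821 -0.16132077  0.222     ]
dist 0.16093653584489823 0.40073839315910087
top ((314.9755859375, 183.29409790039062), (51.94304656982422, 59.44505310058594), 104.76985168457031) [ 286  157   59   53 2445] [ 0.59521834 -0.15449668  0.222     ]
dist 0.16283774666485645 0.4128688797371959
(array([ 0.60443212, -0.1546705 ,  0.20542457]), np.float64(0.00040393847634442024))
```

Request:
step_arm:
  steps:
    - {"az":0.17,"hand":0}
    - {"az":0.18,"hand":0}
    - {"az":0.18,"hand":0}
    - {"az":0.18,"hand":0}
    - {"tx":-40,"ty":-5,"hand":0}

```text
validation failed for argument at $.st...
```

Request:
step_arm:
  steps:
    - {"tx":-50,"ty":-5,"hand":0}
    - {"tx":-50,"ty":-5,"hand":0}
    - {"tx":-50,"ty":-5,"hand":0}
    - {"tx":-50,"ty":-5,"hand":0}
    - {"tx":-50,"ty":-5,"hand":0}

```text
validation failed for argument at $.st...
```

Request:
step_arm:
  steps:
    - {"tx":-50,"ty":-5,"hand":0}
    - {"tx":-50,"ty":-5,"hand":0}
    - {"tx":-50,"ty":-5,"hand":0}
    - {"tx":-50,"ty":-5,"hand":0}
    - {"hand":0}

```text
validation failed for argument at $.st...
```

Request:
step_arm:
  steps:
    - {"tx":0,"ty":0,"tz":0,"ax":0,"ay":0,"az":0.17,"hand":0}
    - {"tx":0,"ty":0,"tz":0,"ax":0,"ay":0,"az":0.18,"hand":0}
    - {"tx":0,"ty":0,"tz":0,"ax":0,"ay":0,"az":0.18,"hand":0}
    - {"tx":0,"ty":0,"tz":0,"ax":0,"ay":0,"az":0.18,"hand":0}
    - {"tx":-40,"ty":-5,"tz":0,"ax":0,"ay":0,"az":0,"hand":0}

```text
t: 0.72
position: [0.2422, 0.434, 0.2307]
orientation: [[-0.395, 0.918, 0.0], [0.918, 0.395, 0.001], [0.001, 0.0, -1.0]]
ft_force: [1.3, -1.0, 0.5]
width: 0.0001
gripper_force: 0.0
```

Request:
step_arm:
  steps:
    - {"tx":-50,"ty":-5,"tz":0,"ax":0,"ay":0,"az":0,"hand":0}
    - {"tx":-50,"ty":-5,"tz":0,"ax":0,"ay":0,"az":0,"hand":0}
    - {"tx":-50,"ty":-5,"tz":0,"ax":0,"ay":0,"az":0,"hand":0}
    - {"tx":-50,"ty":-5,"tz":0,"ax":0,"ay":0,"az":0,"hand":0}
    - {"tx":-50,"ty":-5,"tz":0,"ax":0,"ay":0,"az":0,"hand":0}

```text
t: 1.35
position: [0.3178, 0.1914, 0.2311]
orientation: [[-0.395, 0.919, -0.0], [0.919, 0.395, -0.0], [-0.0, -0.0, -1.0]]
ft_force: [-0.2, 0.5, -0.2]
width: 0.0
gripper_force: 0.0
```

Request:
step_arm:
  steps:
    - {"tx":-50,"ty":-5,"tz":0,"ax":0,"ay":0,"az":0,"hand":0}
    - {"tx":-50,"ty":-5,"tz":0,"ax":0,"ay":0,"az":0,"hand":0}
    - {"tx":-50,"ty":-5,"tz":0,"ax":0,"ay":0,"az":0,"hand":0}
    - {"tx":-50,"ty":-5,"tz":0,"ax":0,"ay":0,"az":0,"hand":0}
    - {"tx":-50,"ty":-5,"tz":0,"ax":0,"ay":0,"az":0,"hand":0}

```text
t: 1.98
position: [0.3933, -0.0482, 0.2311]
orientation: [[-0.394, 0.919, -0.0], [0.919, 0.394, 0.0], [0.0, 0.0, -1.0]]
ft_force: [1.7, 1.2, -0.0]
width: 0.0
gripper_force: 0.0
```

Request:
step_arm:
  steps:
    - {"tx":-50,"ty":-6,"tz":20,"ax":0,"ay":0,"az":0,"hand":0}
    - {"tx":-50,"ty":-6,"tz":40,"ax":0,"ay":0,"az":0,"hand":0}
    - {"tx":-50,"ty":-6,"tz":40,"ax":0,"ay":0,"az":0,"hand":0}
    - {"tx":-28,"ty":-4,"tz":26,"ax":0,"ay":0,"az":0,"hand":0}
    - {"tx":0,"ty":0,"tz":0,"ax":0,"ay":0,"az":0,"hand":0}

```text
t: 2.6
position: [0.441, -0.2169, 0.1051]
orientation: [[-0.391, 0.92, -0.004], [0.92, 0.391, 0.002], [0.004, -0.003, -1.0]]
ft_force: [-0.8, -0.0, -0.7]
width: -0.0003
gripper_force: 0.0
```

Run:
```python
from h import *
a=[]
for n,(u,v) in dict(side=(290,270),top=(317,245)).items():
    im=camera(n)[:,:,::-1]; a.append(cv2.resize(im[v-70:v+30,u-50:u+50],(400,400),interpolation=cv2.INTER_CUBIC))
cv2.imwrite("pics/b2.png",np.hstack(a));s=read_state();print(s["t"],s["position"],s["ft_force"])
for n in("side","top"):
    p=camera_params(n);q=np.linalg.inv(p["extrinsics"])@[*s["position"],1];print(n,p["fx"]*q[0]/q[2]+p["cx"],p["fy"]*q[1]/q[2]+p["cy"])
```

```text
2.7 [ 0.44173684 -0.21560481  0.10733813] [-0.13862294 -0.19626726  0.42174124]
side 288.66242590356467 264.2121835913056
top 317.06889637274 246.5481904236783
```

View pics/b2.png

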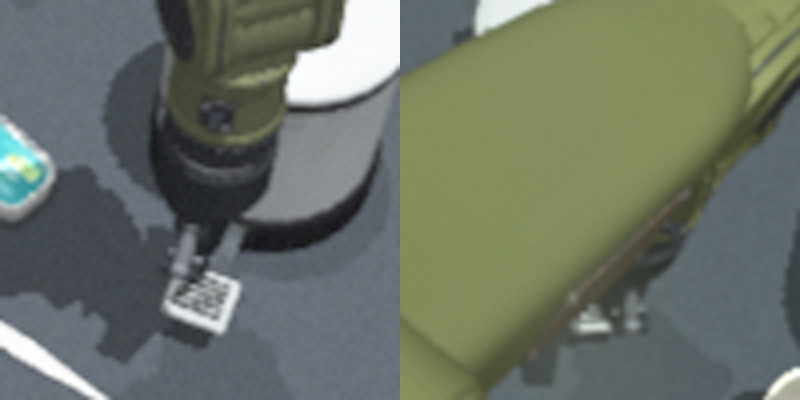

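The tip is over the tread. Before pressing, I'm checking that the wrist clears the lid's swing.

Run:
```python
from h import *
im=camera("side")[:,:,::-1];cv2.imwrite("pics/b3.png",cv2.resize(im[100:320,180:420],(720,600*11//10-60),interpolation=cv2.INTER_CUBIC))
print(np.round(read_state()["qpos"],3))
```

```text
[-0.454  0.293 -0.436  0.842  0.     0.712]
```

View pics/b3.png

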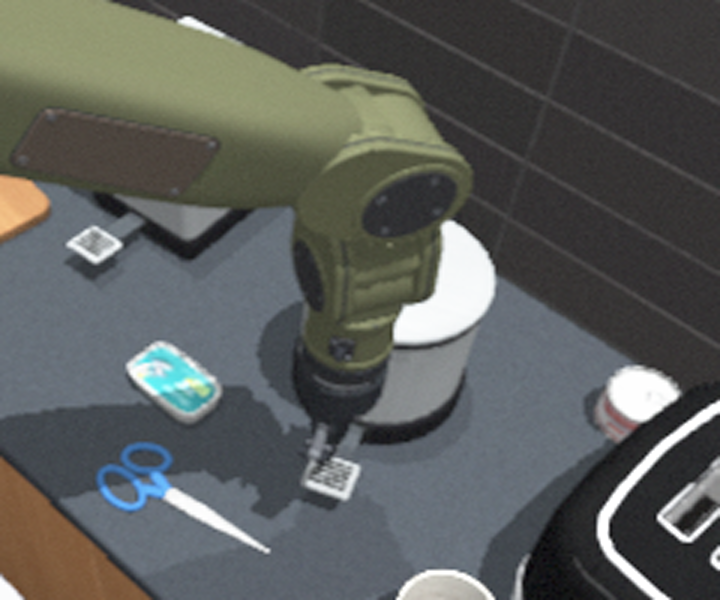

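Wrist housings stand near the lid, so I'll lean the tool about 14° away from the bin. That also matches the tilt of the pressed tread.

Request:
step_arm:
  steps:
    - {"tx":-7.5,"ty":1.5,"tz":0,"ax":0,"ay":0,"az":0,"hand":0}
    - {"tx":0,"ty":0,"tz":0,"ax":-0.125,"ay":0,"az":0,"hand":0}
    - {"tx":0,"ty":0,"tz":0,"ax":-0.125,"ay":0,"az":0,"hand":0}
    - {"tx":0,"ty":0,"tz":0,"ax":0,"ay":0,"az":0,"hand":0}
    - {"tx":0,"ty":0,"tz":0,"ax":0,"ay":0,"az":0,"hand":0}

```text
t: 3.38
position: [0.4477, -0.2227, 0.1086]
orientation: [[-0.394, 0.89, 0.228], [0.919, 0.383, 0.096], [-0.002, 0.247, -0.969]]
ft_force: [0.1, -0.0, -0.0]
width: 0.0002
gripper_force: 0.0
```

Request:
step_arm:
  steps:
    - {"tx":0,"ty":-2.5,"tz":9.7,"ax":0,"ay":0,"az":0,"hand":0}
    - {"tx":0,"ty":-2.5,"tz":9.7,"ax":0,"ay":0,"az":0,"hand":0}
    - {"tx":0,"ty":-2.5,"tz":9.7,"ax":0,"ay":0,"az":0,"hand":0}
    - {"tx":0,"ty":-2.5,"tz":9.7,"ax":0,"ay":0,"az":0,"hand":0}
    - {"tx":0,"ty":-2,"tz":8,"ax":0,"ay":0,"az":0,"hand":0}

```text
t: 4.0
position: [0.4464, -0.2222, 0.0582]
orientation: [[-0.394, 0.891, 0.227], [0.919, 0.382, 0.098], [0.001, 0.247, -0.969]]
ft_force: [0.2, -0.6, 0.3]
width: 0.0002
gripper_force: 0.0
```

Request:
step_arm:
  steps:
    - {"tx":0,"ty":-0.5,"tz":2,"ax":0,"ay":0,"az":0,"hand":0}
    - {"tx":0,"ty":-0.5,"tz":2,"ax":0,"ay":0,"az":0,"hand":0}
    - {"tx":0,"ty":-0.5,"tz":2,"ax":0,"ay":0,"az":0,"hand":0}
    - {"tx":0,"ty":-0.5,"tz":2,"ax":0,"ay":0,"az":0,"hand":0}
    - {"tx":0,"ty":-0.5,"tz":2,"ax":0,"ay":0,"az":0,"hand":0}

```text
t: 4.62
position: [0.4469, -0.2228, 0.0498]
orientation: [[-0.394, 0.89, 0.228], [0.919, 0.382, 0.097], [-0.001, 0.248, -0.969]]
ft_force: [-5.3, -0.3, 10.0]
width: -0.0001
gripper_force: 4.7
```

Request:
step_arm:
  steps:
    - {"tx":0,"ty":-0.7,"tz":3,"ax":0,"ay":0,"az":0,"hand":0}
    - {"tx":0,"ty":-0.7,"tz":3,"ax":0,"ay":0,"az":0,"hand":0}
    - {"tx":0,"ty":-0.7,"tz":3,"ax":0,"ay":0,"az":0,"hand":0}
    - {"tx":0,"ty":-0.7,"tz":3,"ax":0,"ay":0,"az":0,"hand":0}
    - {"tx":0,"ty":-0.7,"tz":3,"ax":0,"ay":0,"az":0,"hand":0}

```text
t: 5.25
position: [0.4458, -0.2232, 0.034]
orientation: [[-0.393, 0.892, 0.226], [0.92, 0.381, 0.095], [-0.001, 0.245, -0.97]]
ft_force: [-7.1, -2.5, 9.1]
width: -0.0002
gripper_force: 4.7
```

Run:
```python
from h import *
im=camera("side")[:,:,::-1];cv2.imwrite("pics/b4.png",cv2.resize(im[100:320,180:420],(720,600),interpolation=cv2.INTER_CUBIC))
```

```text
(no output)
```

View pics/b4.png

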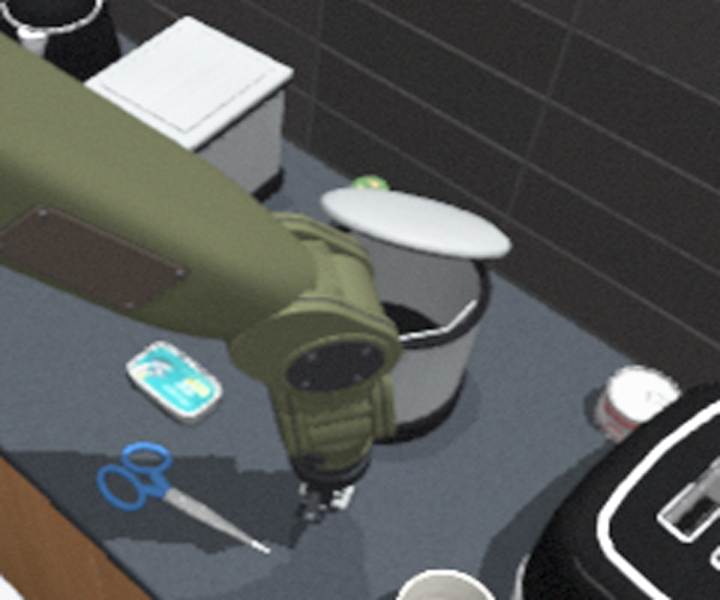

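Request:
step_arm:
  steps:
    - {"tx":0,"ty":-1.3,"tz":2.8,"ax":0,"ay":0,"az":0,"hand":0}
    - {"tx":0,"ty":-1.3,"tz":2.8,"ax":0,"ay":0,"az":0,"hand":0}
    - {"tx":0,"ty":-1.3,"tz":2.8,"ax":0,"ay":0,"az":0,"hand":0}
    - {"tx":0,"ty":-1.3,"tz":2.8,"ax":0,"ay":0,"az":0,"hand":0}
    - {"tx":0,"ty":-1.3,"tz":2.8,"ax":0,"ay":0,"az":0,"hand":0}

```text
t: 5.92
position: [0.446, -0.2232, 0.0196]
orientation: [[-0.395, 0.889, 0.231], [0.919, 0.382, 0.099], [-0.001, 0.251, -0.968]]
ft_force: [0.8, 3.3, 7.6]
width: 0.0002
gripper_force: 3.1
```

Request:
step_arm:
  steps:
    - {"tx":0,"ty":-0.25,"tz":1,"ax":0,"ay":0,"az":0,"hand":0}
    - {"tx":0,"ty":-0.25,"tz":1,"ax":0,"ay":0,"az":0,"hand":0}
    - {"tx":0,"ty":-0.25,"tz":1,"ax":0,"ay":0,"az":0,"hand":0}
    - {"tx":0,"ty":-0.25,"tz":1,"ax":0,"ay":0,"az":0,"hand":0}
    - {"tx":0,"ty":0,"tz":0,"ax":0,"ay":0,"az":0,"hand":0}

```text
t: 6.55
position: [0.4463, -0.2231, 0.0155]
orientation: [[-0.395, 0.889, 0.231], [0.919, 0.382, 0.099], [-0.001, 0.252, -0.968]]
ft_force: [1.5, 2.5, 7.7]
width: 0.0001
gripper_force: 3.2
```

Request:
step_arm:
  steps:
    - {"tx":0,"ty":-0.25,"tz":1,"ax":0,"ay":0,"az":0,"hand":0}
    - {"tx":0,"ty":-0.25,"tz":1,"ax":0,"ay":0,"az":0,"hand":0}
    - {"tx":0,"ty":0,"tz":0,"ax":0,"ay":0,"az":0,"hand":0}
    - {"tx":0,"ty":0,"tz":0,"ax":0,"ay":0,"az":0,"hand":0}
    - {"tx":0,"ty":0,"tz":0,"ax":0,"ay":0,"az":0,"hand":0}

```text
t: 7.18
position: [0.4465, -0.2231, 0.0147]
orientation: [[-0.395, 0.889, 0.233], [0.919, 0.382, 0.099], [-0.001, 0.253, -0.968]]
ft_force: [-2.6, 3.8, 19.4]
width: -0.0001
gripper_force: 9.7
```

Request:
step_arm:
  steps:
    - {"tx":0,"ty":0,"tz":0.4,"ax":0,"ay":0,"az":0,"hand":0}
    - {"tx":0,"ty":0,"tz":0,"ax":0,"ay":0,"az":0,"hand":0}
    - {"tx":0,"ty":0,"tz":0,"ax":0,"ay":0,"az":0,"hand":0}
    - {"tx":0,"ty":0,"tz":0,"ax":0,"ay":0,"az":0,"hand":0}
    - {"tx":0,"ty":0,"tz":0,"ax":0,"ay":0,"az":0,"hand":0}

```text
t: 7.8
position: [0.4465, -0.2231, 0.0146]
orientation: [[-0.395, 0.889, 0.233], [0.919, 0.382, 0.099], [-0.001, 0.253, -0.968]]
ft_force: [-5.3, 3.3, 22.3]
width: -0.0002
gripper_force: 11.5
```

Run:
```python
from h import *
im=camera("side")[:,:,::-1];cv2.imwrite("pics/b5.png",cv2.resize(im[100:320,180:420],(720,600),interpolation=cv2.INTER_CUBIC))
```

```text
(no output)
```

View pics/b5.png

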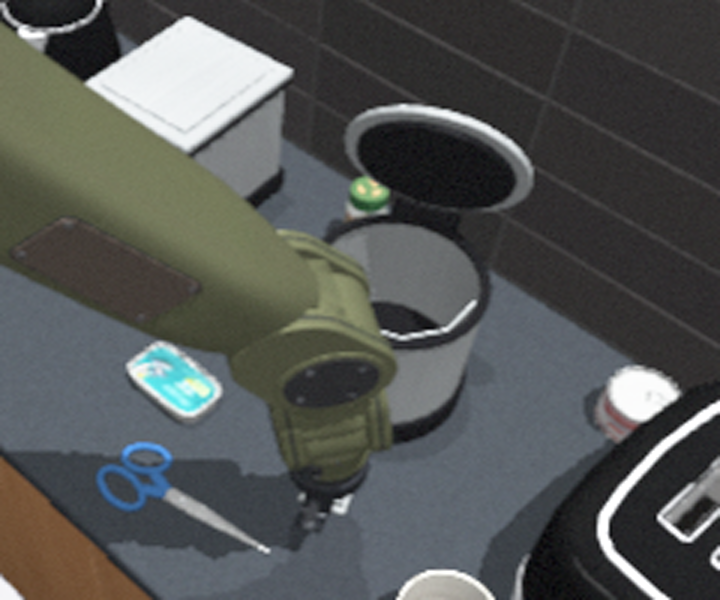

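The lid stands wide open, centred at about (440,160) in the crop, and nothing is touching it. Next I hold for three seconds.

Request:
step_arm:
  steps:
    - {"tx":0,"ty":0,"tz":0,"ax":0,"ay":0,"az":0,"hand":0}
    - {"tx":0,"ty":0,"tz":0,"ax":0,"ay":0,"az":0,"hand":0}
    - {"tx":0,"ty":0,"tz":0,"ax":0,"ay":0,"az":0,"hand":0}
    - {"tx":0,"ty":0,"tz":0,"ax":0,"ay":0,"az":0,"hand":0}
    - {"tx":0,"ty":0,"tz":0,"ax":0,"ay":0,"az":0,"hand":0}

```text
t: 8.48
position: [0.4465, -0.2231, 0.0146]
orientation: [[-0.395, 0.889, 0.233], [0.919, 0.382, 0.099], [-0.001, 0.253, -0.968]]
ft_force: [-5.1, 3.1, 22.5]
width: -0.0001
gripper_force: 11.5
```

Request:
step_arm:
  steps:
    - {"tx":0,"ty":0,"tz":0,"ax":0,"ay":0,"az":0,"hand":0}
    - {"tx":0,"ty":0,"tz":0,"ax":0,"ay":0,"az":0,"hand":0}
    - {"tx":0,"ty":0,"tz":0,"ax":0,"ay":0,"az":0,"hand":0}
    - {"tx":0,"ty":0,"tz":0,"ax":0,"ay":0,"az":0,"hand":0}
    - {"tx":0,"ty":0,"tz":0,"ax":0,"ay":0,"az":0,"hand":0}

```text
t: 9.1
position: [0.4465, -0.2231, 0.0146]
orientation: [[-0.395, 0.889, 0.233], [0.919, 0.382, 0.099], [-0.001, 0.253, -0.968]]
ft_force: [-5.5, 3.7, 22.9]
width: 0.0001
gripper_force: 11.5
```

Request:
step_arm:
  steps:
    - {"tx":0,"ty":0,"tz":0,"ax":0,"ay":0,"az":0,"hand":0}
    - {"tx":0,"ty":0,"tz":0,"ax":0,"ay":0,"az":0,"hand":0}
    - {"tx":0,"ty":0,"tz":0,"ax":0,"ay":0,"az":0,"hand":0}
    - {"tx":0,"ty":0,"tz":0,"ax":0,"ay":0,"az":0,"hand":0}
    - {"tx":0,"ty":0,"tz":0,"ax":0,"ay":0,"az":0,"hand":0}

```text
t: 9.72
position: [0.4465, -0.2231, 0.0146]
orientation: [[-0.395, 0.889, 0.233], [0.919, 0.382, 0.099], [-0.001, 0.253, -0.968]]
ft_force: [-5.8, 4.5, 22.8]
width: -0.0001
gripper_force: 11.5
```

Request:
step_arm:
  steps:
    - {"tx":0,"ty":0,"tz":0,"ax":0,"ay":0,"az":0,"hand":0}
    - {"tx":0,"ty":0,"tz":0,"ax":0,"ay":0,"az":0,"hand":0}
    - {"tx":0,"ty":0,"tz":0,"ax":0,"ay":0,"az":0,"hand":0}
    - {"tx":0,"ty":0,"tz":0,"ax":0,"ay":0,"az":0,"hand":0}
    - {"tx":0,"ty":0,"tz":0,"ax":0,"ay":0,"az":0,"hand":0}

```text
t: 10.35
position: [0.4465, -0.2231, 0.0146]
orientation: [[-0.395, 0.889, 0.233], [0.919, 0.382, 0.099], [-0.001, 0.253, -0.968]]
ft_force: [-4.4, 3.8, 23.1]
width: -0.0001
gripper_force: 11.5
```

Request:
step_arm:
  steps:
    - {"tx":0,"ty":0,"tz":0,"ax":0,"ay":0,"az":0,"hand":0}
    - {"tx":0,"ty":0,"tz":0,"ax":0,"ay":0,"az":0,"hand":0}
    - {"tx":0,"ty":0,"tz":0,"ax":0,"ay":0,"az":0,"hand":0}
    - {"tx":0,"ty":0,"tz":0,"ax":0,"ay":0,"az":0,"hand":0}
    - {"tx":0,"ty":0,"tz":0,"ax":0,"ay":0,"az":0,"hand":0}

```text
t: 10.98
position: [0.4465, -0.2231, 0.0146]
orientation: [[-0.395, 0.889, 0.233], [0.919, 0.382, 0.099], [-0.001, 0.253, -0.968]]
ft_force: [-4.6, 4.4, 22.7]
width: 0.0002
gripper_force: 11.5
```

Request:
step_arm:
  steps:
    - {"tx":0,"ty":0.5,"tz":-2,"ax":0,"ay":0,"az":0,"hand":0}
    - {"tx":0,"ty":0.5,"tz":-2,"ax":0,"ay":0,"az":0,"hand":0}
    - {"tx":0,"ty":0.6,"tz":-2,"ax":0,"ay":0,"az":0,"hand":0}
    - {"tx":0,"ty":0.6,"tz":-2,"ax":0,"ay":0,"az":0,"hand":0}
    - {"tx":0,"ty":0.6,"tz":-2,"ax":0,"ay":0,"az":0,"hand":0}

```text
t: 11.6
position: [0.4454, -0.2237, 0.0225]
orientation: [[-0.394, 0.89, 0.228], [0.919, 0.382, 0.097], [-0.001, 0.248, -0.969]]
ft_force: [2.4, -0.1, 5.0]
width: -0.0002
gripper_force: 2.0
```

Request:
step_arm:
  steps:
    - {"tx":0,"ty":0.6,"tz":-2,"ax":0,"ay":0,"az":0,"hand":0}
    - {"tx":0,"ty":0.6,"tz":-2,"ax":0,"ay":0,"az":0,"hand":0}
    - {"tx":0,"ty":0.6,"tz":-2,"ax":0,"ay":0,"az":0,"hand":0}
    - {"tx":0,"ty":0.6,"tz":-2,"ax":0,"ay":0,"az":0,"hand":0}
    - {"tx":0,"ty":0.6,"tz":-2,"ax":0,"ay":0,"az":0,"hand":0}

```text
t: 12.22
position: [0.4452, -0.2237, 0.0329]
orientation: [[-0.394, 0.891, 0.227], [0.919, 0.382, 0.096], [-0.001, 0.247, -0.969]]
ft_force: [0.8, -1.1, 5.4]
width: 0.0004
gripper_force: 2.9
```

Request:
step_arm:
  steps:
    - {"tx":0,"ty":0.5,"tz":-2,"ax":0,"ay":0,"az":0,"hand":0}
    - {"tx":0,"ty":0.5,"tz":-2,"ax":0,"ay":0,"az":0,"hand":0}
    - {"tx":0,"ty":0.5,"tz":-2,"ax":0,"ay":0,"az":0,"hand":0}
    - {"tx":0,"ty":0.5,"tz":-2,"ax":0,"ay":0,"az":0,"hand":0}
    - {"tx":0,"ty":0.5,"tz":-2,"ax":0,"ay":0,"az":0,"hand":0}

```text
t: 12.85
position: [0.4456, -0.2235, 0.0435]
orientation: [[-0.394, 0.89, 0.228], [0.919, 0.382, 0.097], [-0.001, 0.248, -0.969]]
ft_force: [0.9, 0.4, 7.0]
width: 0.0001
gripper_force: 3.3
```

Request:
step_arm:
  steps:
    - {"tx":0,"ty":0.5,"tz":-2,"ax":0,"ay":0,"az":0,"hand":0}
    - {"tx":0,"ty":0.5,"tz":-2,"ax":0,"ay":0,"az":0,"hand":0}
    - {"tx":0,"ty":0.5,"tz":-2,"ax":0,"ay":0,"az":0,"hand":0}
    - {"tx":0,"ty":0.5,"tz":-2,"ax":0,"ay":0,"az":0,"hand":0}
    - {"tx":0,"ty":0.5,"tz":-2,"ax":0,"ay":0,"az":0,"hand":0}

```text
t: 13.48
position: [0.4435, -0.2226, 0.0525]
orientation: [[-0.394, 0.891, 0.224], [0.919, 0.381, 0.098], [0.002, 0.245, -0.97]]
ft_force: [-0.3, 1.0, -0.1]
width: 0.0001
gripper_force: 0.0
```

Request:
step_arm:
  steps:
    - {"tx":0,"ty":0.5,"tz":-2,"ax":0,"ay":0,"az":0,"hand":0}
    - {"tx":0,"ty":0.5,"tz":-2,"ax":0,"ay":0,"az":0,"hand":0}
    - {"tx":0,"ty":0.5,"tz":-2,"ax":0,"ay":0,"az":0,"hand":0}
    - {"tx":0,"ty":0.5,"tz":-2,"ax":0,"ay":0,"az":0,"hand":0}
    - {"tx":0,"ty":0.5,"tz":-2,"ax":0,"ay":0,"az":0,"hand":0}

```text
t: 14.1
position: [0.445, -0.2232, 0.0636]
orientation: [[-0.394, 0.891, 0.227], [0.919, 0.382, 0.097], [0.0, 0.247, -0.969]]
ft_force: [0.1, -0.4, 0.7]
width: -0.0002
gripper_force: 0.0
```

Contact was lost at the lever's top position, as it should be. Now I back away upward and to the front, along the tool axis.

Request:
step_arm:
  steps:
    - {"tx":0,"ty":0,"tz":-15,"ax":0,"ay":0,"az":0,"hand":0}
    - {"tx":0,"ty":0,"tz":-30,"ax":0,"ay":0,"az":0,"hand":0}
    - {"tx":0,"ty":0,"tz":-40,"ax":0,"ay":0,"az":0,"hand":0}
    - {"tx":0,"ty":0,"tz":-40,"ax":0,"ay":0,"az":0,"hand":0}
    - {"tx":0,"ty":0,"tz":-30,"ax":0,"ay":0,"az":0,"hand":0}

```text
t: 14.72
position: [0.4097, -0.2387, 0.2156]
orientation: [[-0.394, 0.89, 0.229], [0.919, 0.382, 0.096], [-0.002, 0.248, -0.969]]
ft_force: [0.7, -0.4, -0.4]
width: 0.0002
gripper_force: 0.0
```

Request:
step_arm:
  steps:
    - {"tx":40,"ty":0,"tz":0,"ax":0,"ay":0,"az":0,"hand":0}
    - {"tx":50,"ty":0,"tz":0,"ax":0,"ay":0,"az":0,"hand":0}
    - {"tx":50,"ty":0,"tz":0,"ax":0,"ay":0,"az":0,"hand":0}
    - {"tx":40,"ty":0,"tz":0,"ax":0,"ay":0,"az":0,"hand":0}
    - {"tx":0,"ty":0,"tz":0,"ax":0,"ay":0,"az":0,"hand":0}

```text
t: 15.35
position: [0.3369, -0.0708, 0.2135]
orientation: [[-0.397, 0.889, 0.227], [0.918, 0.385, 0.099], [0.001, 0.247, -0.969]]
ft_force: [0.4, 0.1, 1.7]
width: 0.0003
gripper_force: 0.0
```

Run:
```python
from h import *
im=camera("side")[:,:,::-1];cv2.imwrite("pics/b6.png",im)
a=cv2.imread("pics/side0.png");d=cv2.absdiff(a,np.ascontiguousarray(im)).max(2)
print(d[240:290,270:305].mean(),d[180:250,285:340].mean())
```

```text
2.6462857142857144 1.7161038961038961
```

View pics/b6.png

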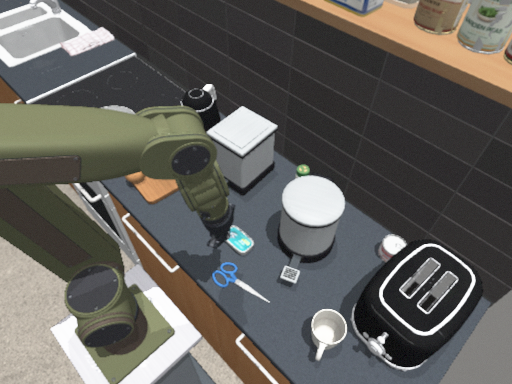

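The round lid is shut at (312,200), and the lever is up at (290,274), exactly where it was at the start. The arm is clear and everything else is in place.

```bash
python3 -c "
from plant import *
print(sign_off())"
```

```text
the job is handed in; nothing more can be done
None
```

I pressed the round bin's lever right down, held the lid wide open for about four seconds, then let it down slowly until it was shut, and handed the job in with the arm clear and, in the last picture, the bins and everything else in view where they started.

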